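# Dose one pad, probe the other

## Robot

A 6-joint arm with a two-finger parallel gripper is mounted at the origin on the work surface. World frame = base frame: x ahead of the robot, y to its left, z up, the work surface at z = 0. Lengths are in mm, angles in rad, forces in N, time in s.
With the tool pointing down it reaches from about 275 to 750 mm from the base axis. Payload 10.2 kg.
Tool frame: the origin (TCP) lies at the very end of the fingers, on their centre line; the grasp point (between the pads) lies 19 mm behind it (ctrl.grip_depth is the distance from the TCP to the grasp point, in mm); z points along the fingers, x is the direction in which the jaws open and shut, and the axes are right-handed (so a half turn about z gives the same grasp; the last joint's range is limited). The gripper opens to 85 mm and grips with 20 to 120 N. Pads are 22 mm wide; open, the fingers measure 114 mm over their backs; the gripper's body (76 mm by 85 mm) begins 54 mm behind the grasp point. The pads swing forward as they close: fully open they stand 13 mm farther back than shut.
Start: joints at [-1.53, 0.313, 1.498, -0, 1.331, -0.223], TCP at [136.881, -506.848, 231.294] pointing down, gripper open.
Joint ranges: [-2.94, 2.94], [-0.97, 2.17], [0.19, 2.56], [-1.23, 4.37], [0.02, 3.11], [-2.88, 2.88]. Speed limits (rad/s): [2.39, 2.39, 3.01, 3.14, 3.14, 3.14].

## Interface

Orientations are given as a unit quaternion [w, x, y, z].
In Python, from rig import ctrl gives the robot as it stands.
- The arm moves only by the tool play_rows, never from a script. Its argument "motion" is a list of rows, each a list of 2 entries, a list of its own where there are three numbers: the shift along the tool's x, y, z in mm, then the turn, a rotation vector about the tool's x, y, z in degrees. A call has 1 to 20 rows; each row shifts and turns the commanded pose from where the row before left it, along the tool's axes as they then stand; what a row does not reach is not made up. A row lasts 1/12 s, in which the tool goes at most 41.7 mm and 7.16 degrees, less where a joint would pass 70% of its speed; a pose out of reach is approached as far as the arm can. A call with a gripper value outside its range is refused whole. "fingers" is the finger opening in mm, from 0 to 85.4, set as the call begins (left out, the last holds). The fingers move at their own pace and stop on an object; "squeeze" is the grip in N (left out, the last holds). Time passes only in rows, so rows that do not move let the fingers close. It gives the time, the measured TCP pose, the force and the opening at its end, in the units of the state.
- ctrl.sense(): the state, without advancing time (a new reading comes with each control period).
- ctrl.capture(name): name is "side" or "top" or "wrist"; returns the picture (400x640x3 uint8, red, green, blue); there is no depth.
- ctrl.get_calibration(name): a dict with "K" (3x3 intrinsics, pixels), "k1" (the pictures are not rectified: a ray, as slopes to the right and down, at radius r is drawn at 1 + k1 r^2 times it, then the intrinsics apply), "R" (3x3) and "t" (3): a world point X has camera coordinates R X + t; the wrist camera has in their place "tool_from_camera" (4x4, takes a point from camera to tool coordinates, whose origin is the TCP and whose axes are the tool frame's). Camera axes: x right, y down, z forward; pixel columns grow to the right and rows downward; lengths in mm; the calibration is good to about 2 mm. A picture is of the moment at which its call begins: read the wrist's pose just before it. get_calibration takes no time and is no camera call.
- ctrl.finish_job(): hands the job in, once; it reports no verdict.
Trained networks look in the newest picture that a camera, given by its name, has taken for a name from the list of things; names that differ only in an ending like _2 or _b are one class to them, and where a whole thing is asked for, a point or a joint stands for the part that bears it (a point fixed in the world has none). Each returns a list of dicts, best first, with "p" (0 to 1); they miss things now and then, are a little off and sometimes report something else, mostly with a low value. They report only what shows in the picture. A call takes as long as a camera call. They do not tell look-alikes from the thing itself.
- ctrl.spot_in(camera, name): "position" ([column, row] as shares, 0 to 1, of the picture: columns of its width, rows of its height, amid what is visible of it).
The state is a dict: "time_s": time; "joints": joint angles; "dq": joint speeds; "tau": joint torques, N m; "eef_pos": TCP position; "ee_rot": TCP orientation; "force": force on the tool from outside, world axes, zero at the start; "wrist_torque": the same for the moment, N m; "grip_width": opening from 0.0 (shut) to 1.0 (fully open).
Only numpy, scipy, OpenCV 4.12 (cv2) and the standard library are available. Lean on these libraries where they do the work, as an engineer would, in place of code of your own. Each camera call takes 0.05 s, during which the arm holds its last target. There are 200 camera calls.

## Task

Slide the carriage by its blue handle until the centre of the red test pad is right under the tip of the fixed dosing needle, and let go of it. Then lift the orange light probe out of its white dock, carry it over the row of bottles in the tray without disturbing anything, and hold it upright with its tip about one centimetre above the centre of the yellow test pad, touching neither the carriage nor the needle stand at any time. Finish while still holding the probe there, motionless; do not put it down.

Things in the scene. Friction and masses are not known exactly. Their poses are not given: they have to be found in the camera images.
- stage: Fixed aluminium rail with a grey block at each end, 334 mm long along its own y axis, 90 mm wide (x), 30 mm high at the ends; stands on the bench. Origin at the centre of its underside; it may be turned by up to about 0.2 rad. The grey carriage (160 mm along y, 85 mm along x, top face 34 mm above the bench, with a small lug towards -x that carries the handle) slides on it along y.
- carriage (a joint): Position of the carriage along the rail's +y axis in m, -0.065 to 0.065 between its stops, 0 at mid rail. It takes about 2 N to move and stays where it is left.
- handle_top (a point): Centre of the top of the carriage's handle: an upright blue round post 18 mm in diameter, standing free over its top 52 mm, top 86 mm above the bench. It lies 78 mm to the rail's -x side of the middle between the two pads and moves with the carriage.
- red_pad (a point): Centre of the top of the red test pad (round, 32 mm diameter, 10 mm high, red rim with a white centre 20 mm across and a black dot), top 44.5 mm above the bench. It sits on the carriage 50 mm towards the rail's -y end from the carriage's middle.
- yellow_pad (a point): Centre of the top of the yellow test pad, the same but with yellow rim, 44.5 mm above the bench, 50 mm towards +y from the carriage's middle, so 100 mm from the red pad.
- needle_tip (a point): Lower end of the fixed steel dosing needle, pointing straight down, 55 mm above the bench (10 mm above the pads) and over the line along which the pad centres travel. It hangs under a green hub at the end of a thin aluminium arm (bar 107 to 119 mm above the bench) from a steel post, 129 mm high, 95 mm to the rail's +x side.
- needle_stand: The fixed stand with that needle. Origin on the bench exactly below the needle tip; x and y parallel to the rail's.
- dock: Fixed white block 60 x 60 mm, 75 mm high, with a 13 mm hole straight down its middle in which the probe hangs. Origin at the centre of its underside.
- probe: Orange light probe, upright, about 80 to 160 g: a steel stem 10 mm in diameter and 60 mm long, above it a round orange grip 28 mm in diameter, 75 mm long, and a 4 mm button on top. Origin at the stem's lower end (the tip), z up along the probe. At first it hangs in the dock by its shoulder: tip 15 mm, orange grip 75 to 150 mm above the bench; it must rise 60 mm to leave the dock.
- probe_tip (a point): The lower end of the probe's stem, same as the probe's origin.
- bottle_tray: Fixed shallow grey tray 300 mm along its x, 75 mm along y, 18 mm high, floor 4 mm, between the dock and the rail. Four loose bottles stand in it in a row along its x. Origin at the centre of its underside.
- bottle_amber: Loose amber bottle with black cap, 58 mm in diameter, standing in the tray, its top about 109 mm above the bench. Origin at the centre of its underside, as for all the loose things.
- bottle_white: Loose white bottle with blue cap, 56 mm in diameter, in the tray, top about 104 mm above the bench.
- jar_clear: Loose clear jar with yellow cap, 60 mm in diameter, in the tray, top about 94 mm above the bench.
- bottle_green: Loose green bottle with white cap, 54 mm in diameter, in the tray, top about 106 mm above the bench.
- tape_blue: Loose roll of blue tape lying flat on the bench, 50 mm in diameter, 19 mm high; leave alone.
- tape_green: Loose roll of green tape lying flat, 50 mm in diameter, 19 mm high; leave alone.
- timer: Loose flat white timer, 55 x 65 x 18 mm; leave alone.
Mind the look-alikes: they are no part of the job. There is more than one size of the probe; the job needs the smallest.

How it is judged (in metres and radians):
On the way, in this order (a step that is already met when the one before it is completed fails the run):
1. the red pad is centred under the needle tip (within 5 mm), the carriage at rest and let go (horizontal distance between needle_tip and red_pad below 0.005 m and velocity of joint carriage between -0.005 and 0.005 m/s and contact force between stage and the fingers below 0.1 N), for 0.2 s.
2. the probe crosses the line of the bottles with its tip higher than the bottle tops (height (world z) of probe_tip above 0.109 m and y of probe_tip in the frame of bottle_tray between -0.037 and 0.037 m).
At the end, for the whole second after the job is handed in: Red pad centre within 5 mm (horizontally) of the needle tip, carriage at rest; the gripper holds the probe still and upright (0.12 rad), its tip within 6 mm of the yellow pad's centre horizontally and 3 to 18 mm above its top, touching neither carriage nor needle stand (horizontal distance between needle_tip and red_pad below 0.005 m and velocity of joint carriage between -0.005 and 0.005 m/s and horizontal distance between probe_tip and yellow_pad below 0.006 m and z of probe_tip in the frame of yellow_pad between 0.003 and 0.018 m and angle between probe's own z axis and vertical below 0.12 rad and linear speed of probe below 0.02 m/s and contact force between probe and the fingers above 1 N and contact force between probe and stage below 0.02 N and contact force between probe and needle_stand below 0.02 N); the arm keeps its last pose, push and grip.
It fails at once if a bottle or the jar in the tray is shoved more than 15 mm or tipped (distance of any of bottle_amber, bottle_white, jar_clear, bottle_green from where it was at the start of the episode above 0.015 m or angle between any of bottle_amber, bottle_white, jar_clear, bottle_green's own z axis and vertical above 0.3 rad).
It fails at once if a tape roll or the timer is shoved more than 15 mm or tipped (distance of any of tape_blue, tape_green, timer from where it was at the start of the episode above 0.015 m or angle between any of tape_blue, tape_green, timer's own z axis and vertical above 0.3 rad).
It fails at once if the probe touches the carriage or rail (contact force between probe and stage above 0.3 N).
It fails at once if the probe touches the needle stand (contact force between probe and needle_stand above 0.3 N).
It also fails if it takes over 64 s, if anything falls off the work surface, if the arm or the gripper's body presses on something with over 40 N, if the wrist force passes 120 N, or if a joint passes its speed limit or range.

## Working session

There is one attempt and no reset: what is moved stays moved. The work goes in short steps, Python scripts to look and compute and a tool call to move; the robot and the scene stay as the last step left them, time stands still between calls to the robot, and variables do not carry over. Pictures are saved under pics/ and viewed, about 8 in all and at most 12, crops included, and the job is handed in when it is done.

Besides the shell and the picture viewer there is one more tool, called by a JSON object that holds its "api" and its "payload", one argument or row to a line. play_rows: Moves the arm, as the interface text tells. Its arguments: {"type":"object","properties":{"motion":{"type":"array"},"fingers":{"type":"number"},"squeeze":{"type":"number"}},"required":["motion"]}

```bash
ls; mkdir -p pics; cat > h.py <<'E'
import numpy as np,cv2
from rig import ctrl
from scipy.spatial.transform import Rotation as Ro
def pose():
    s=ctrl.sense();q=s["ee_rot"];return np.array(s["eef_pos"]),Ro.from_quat([q[1],q[2],q[3],q[0]]).as_matrix(),s
def cam(n,p=None):
    c=ctrl.get_calibration(n);K=np.array(c["K"]);k=c["k1"]
    if n=="wrist":
        pos,R,_=p or pose();T=np.array(c["tool_from_camera"]);Rw=R@T[:3,:3];o=pos+R@T[:3,3]
    else:
        Rw=np.array(c["R"]).T;o=-Rw@np.array(c["t"])
    return K,k,Rw,o
def onplane(C,uv,z):
    K,k,Rw,o=C
    d=cv2.undistortPoints(np.array([[uv]],float),K,np.array([k,0,0,0.]))[0,0]
    r=Rw@np.array([d[0],d[1],1]);return o+r*(z-o[2])/r[2]
def proj(C,X):
    K,k,Rw,o=C;R=Rw.T
    return cv2.projectPoints(np.array([X],float),cv2.Rodrigues(R)[0],-R@o,K,np.array([k,0,0,0.]))[0][0,0]
def shot(n,f=None):
    p=pose();im=np.array(ctrl.capture(n));
    if f: cv2.imwrite("pics/"+f,im[:,:,::-1])
    return im,cam(n,p)
E
python3 - <<'E'
from h import *
H=dict(handle_top=86,red_pad=44.5,yellow_pad=44.5,needle_tip=55,dock=75,probe=112,bottle_amber=109,bottle_white=104,jar_clear=94,bottle_green=106)
ims=[]
for n in("top","side"):
    im,C=shot(n);ims.append(im);print(n,C[3].round())
    for k,z in H.items():
        for r in ctrl.spot_in(n,k)[:4]:
            uv=np.array(r["position"])*[640,400];print(k,round(r["p"],2),uv.round(1),onplane(C,uv,z).round(1))
cv2.imwrite("pics/a.png",np.vstack(ims)[:,:,::-1][:, :]);
cv2.imwrite("pics/a.png",cv2.resize(np.vstack(ims)[:,:,::-1],(480,600),interpolation=cv2.INTER_AREA))
cv2.imwrite("pics/top.png",ims[0][:,:,::-1]);cv2.imwrite("pics/side.png",ims[1][:,:,::-1])
E
```

```text
pics
top [ 375.   12. 1336.]
handle_top 0.55 [369.3 176. ] [ 593.3 -140.6   86. ]
red_pad 0.71 [367.5 178.6] [ 592.9 -140.2   44.5]
red_pad 0.5 [227.1 197. ] [543.3 269.6  44.5]
yellow_pad 0.62 [368.8 177.3] [ 596.7 -144.2   44.5]
needle_tip 0.75 [427.4 159.3] [ 646.5 -316.2   55. ]
dock 0.96 [224.9 200.1] [530.6 269.6  75. ]
dock 0.29 [233.8 159. ] [649.2 245.9  75. ]
probe 0.64 [218.6 191.3] [550.6 279.8 112. ]
probe 0.56 [179.1 206.2] [510.4 388.9 112. ]
probe 0.51 [182.9 176.6] [593.1 380.5 112. ]
probe 0.24 [321.8 238.2] [418.6  -3.6 112. ]
bottle_amber 0.53 [276.4 228.9] [445.3 120.2 109. ]
bottle_white 0.88 [278.9 202.9] [517.5 113.7 104. ]
jar_clear 0.56 [279.3 178. ] [589.  113.4  94. ]
bottle_green 0.68 [285.  155.7] [650.2  96.5 106. ]
side [ 73. 868. 889.]
handle_top 0.77 [333.7 184.6] [559.9 -85.2  86. ]
handle_top 0.52 [259.1 264. ] [565.3 256.6  86. ]
handle_top 0.49 [304.3 267.3] [472.8 215.5  86. ]
red_pad 0.75 [333.6 185.3] [ 583.8 -131.3   44.5]
yellow_pad 0.76 [330.8 186.6] [ 587.7 -122.1   44.5]
needle_tip 0.57 [342.2 152.2] [ 633.6 -279.7   55. ]
dock 0.83 [266.7 292.2] [510.7 308.3  75. ]
dock 0.3 [261.1 224.8] [643.8 136.1  75. ]
probe 0.93 [245.4 304.1] [510.1 379.9 112. ]
probe 0.84 [261.9 268.1] [537.2 283.4 112. ]
probe 0.6 [213.2 282.5] [601.3 366.6 112. ]
probe 0.34 [330.7 186.8] [546.4 -42.1 112. ]
bottle_amber 0.87 [330.7 259. ] [424.1 184.2 109. ]
bottle_white 0.61 [308.8 247.4] [486.5 172.2 104. ]
jar_clear 0.89 [284.5 233.3] [565.5 150.8  94. ]
bottle_green 0.88 [263.6 225.4] [615.7 162.8 106. ]
bottle_green 0.64 [281.8 235. ] [560.4 169.6 106. ]
bottle_green 0.46 [420.  170.1] [ 375.  -236.5  106. ]
```

View pics/top.png

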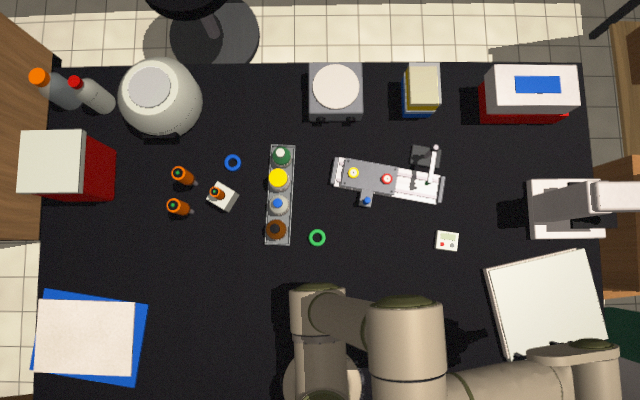

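View pics/side.png

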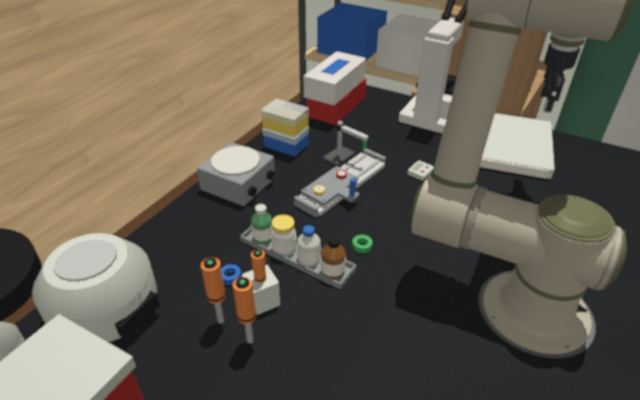

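Top view: yellow pad about (353,172), red (387,179), handle (367,200), needle end about (430,185). The dock with the small probe is about (218,194), and the two big probes at (181,175) and (178,206) are look-alikes. Next I'll measure by colour.

```bash
python3 - <<'E'
from h import *
im=cv2.imread("pics/top.png");C=cam("top");hsv=cv2.cvtColor(im,cv2.COLOR_BGR2HSV)
def blob(lo,hi,box,z,name):
    x0,y0,x1,y1=box;m=cv2.inRange(hsv[y0:y1,x0:x1],lo,hi);mm=cv2.moments(m,True)
    uv=np.array([mm['m10']/mm['m00']+x0,mm['m01']/mm['m00']+y0]);X=onplane(C,uv,z);print(name,int(mm['m00']),uv.round(1),X.round(1));return X
y=blob((20,90,90),(35,255,255),(340,160,366,184),44.5,"yellow")
r1=blob((0,90,60),(8,255,255),(376,168,398,190),44.5,"red")
blob((105,90,60),(125,255,255),(355,190,380,210),80,"handle")
d=(y-r1);print(np.linalg.norm(d),np.degrees(np.arctan2(d[1],d[0])))
for uv,z in[((216,192),150),((430,185),107),((435,147),129)]:print(onplane(C,uv,z).round(1))
s=cv2.resize(im[135:215,325:455],None,fx=6,fy=6,interpolation=cv2.INTER_CUBIC);cv2.imwrite("pics/c.png",s)
E
```

```text
yellow 64 [352.9 172.2] [612.2 -97.9  44.5]
red 57 [386.  178.6] [ 592.4 -194.4   44.5]
handle 44 [366.2 200.4] [ 524.6 -130.9   80. ]
98.5550309784725 78.4081408870044
[543.4 278.5 150. ]
[ 562.5 -306.9  107. ]
[ 665.5 -320.   129. ]
```

View pics/c.png

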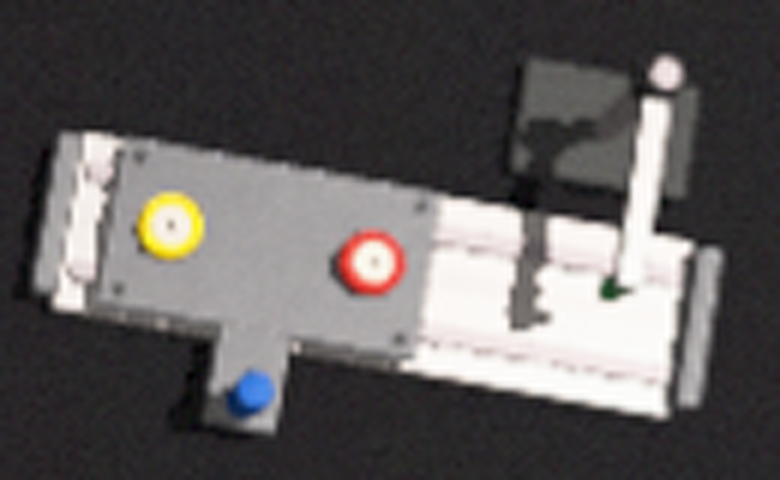

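```bash
cat >> h.py <<'E'
def plan(X,jaw,n=1):
    """rows in tool axes to TCP X with tool x axis along world angle jaw (deg, mod 180), pointing down"""
    p,R,s=pose();best=None
    for a in(jaw,jaw+180):
        x=np.array([np.cos(np.radians(a)),np.sin(np.radians(a)),0]);z=np.array([0,0,-1.]);Rt=np.c_[x,np.cross(z,x),z]
        rv=Ro.from_matrix(R.T@Rt).as_rotvec()
        if best is None or np.linalg.norm(rv)<np.linalg.norm(best):best=rv
    P=np.array(X)-p
    print("t",s["time_s"],"pos",p.round(1),"total rot deg",np.degrees(best).round(2),"shift world",P.round(1),"j",np.round(s["joints"],2))
    for i in range(n):
        Ri=R@Ro.from_rotvec(best*i/n).as_matrix();print((Ri.T@P/n).round(1).tolist(),np.degrees(best/n).round(2).tolist())
E
python3 - <<'E'
from h import *
p,R,s=pose();print(R.round(3));c=ctrl.get_calibration("wrist");print(np.round(c["tool_from_camera"],2))
plan([530,-185,260],78.4,16)
E
```

```text
[[ 0.261 -0.965 -0.   ]
 [-0.965 -0.261 -0.   ]
 [ 0.     0.    -1.   ]]
[[   1.      0.     -0.     -0.47]
 [  -0.      0.96    0.28  -70.82]
 [   0.     -0.28    0.96 -143.28]
 [   0.      0.      0.      1.  ]]
t 1.1 pos [ 136.8 -506.9  231.3] total rot deg [ 0.   -0.   26.71] shift world [393.2 321.9  28.7] j [-1.53  0.31  1.5  -0.    1.33 -0.22]
[-13.0, -29.0, -1.8] [0.0, -0.0, 1.67]
[-13.9, -28.6, -1.8] [0.0, -0.0, 1.67]
[-14.7, -28.2, -1.8] [0.0, -0.0, 1.67]
[-15.5, -27.7, -1.8] [0.0, -0.0, 1.67]
[-16.3, -27.3, -1.8] [0.0, -0.0, 1.67]
[-17.1, -26.8, -1.8] [0.0, -0.0, 1.67]
[-17.9, -26.3, -1.8] [0.0, -0.0, 1.67]
[-18.6, -25.7, -1.8] [0.0, -0.0, 1.67]
[-19.4, -25.2, -1.8] [0.0, -0.0, 1.67]
[-20.1, -24.6, -1.8] [0.0, -0.0, 1.67]
[-20.8, -24.0, -1.8] [0.0, -0.0, 1.67]
[-21.5, -23.4, -1.8] [0.0, -0.0, 1.67]
[-22.2, -22.8, -1.8] [0.0, -0.0, 1.67]
[-22.8, -22.1, -1.8] [0.0, -0.0, 1.67]
[-23.4, -21.4, -1.8] [0.0, -0.0, 1.67]
[-24.1, -20.7, -1.8] [0.0, -0.0, 1.67]
```

{"api": "play_rows", "payload": {
  "motion": [
    [[-13, -29, -2], [0, 0, 1.7]],
    [[-14, -28.5, -2], [0, 0, 1.7]],
    [[-14.7, -28, -2], [0, 0, 1.7]],
    [[-15.5, -27.7, -2], [0, 0, 1.7]],
    [[-16.3, -27.3, -2], [0, 0, 1.7]],
    [[-17, -26.8, -2], [0, 0, 1.7]],
    [[-18, -26.3, -2], [0, 0, 1.7]],
    [[-18.6, -25.7, -2], [0, 0, 1.7]],
    [[-19.4, -25.2, -2], [0, 0, 1.7]],
    [[-20, -24.6, -2], [0, 0, 1.7]],
    [[-20.8, -24, -2], [0, 0, 1.7]],
    [[-21.5, -23.4, -2], [0, 0, 1.6]],
    [[-22.2, -22.8, -2], [0, 0, 1.6]],
    [[-22.8, -22, -2], [0, 0, 1.6]],
    [[-23.4, -21.4, -2], [0, 0, 1.6]],
    [[-24, -20.7, -2], [0, 0, 1.6]],
    [[0, 0, 0], [0, 0, 0]],
    [[0, 0, 0], [0, 0, 0]]
  ],
  "fingers": 50
}}

```text
time_s: 2.6
eef_pos: [531.3, -185.1, 263.0]
ee_rot: [-0.0, -0.633, 0.774, 0.0]
force: [0.7, -1.2, -0.3]
grip_width: 0.585
```

```bash
python3 - <<'E'
from h import *
im,C=shot("wrist","w1.png");print(pose()[0],C[3].round(1))
for k,z in dict(handle_top=86,red_pad=44.5,yellow_pad=44.5,needle_tip=55).items():
    for r in ctrl.spot_in("wrist",k)[:2]:
        uv=np.array(r["position"])*[640,400];print(k,round(r["p"],2),uv.round(1),onplane(C,uv,z).round(1))
E
```

```text
[ 530.58499408 -185.85433618  263.00471821] [ 600.6 -198.5  406.2]
handle_top 0.79 [278.  116.7] [ 598.  -156.1   86. ]
red_pad 0.83 [274.8 114. ] [ 601.2 -147.9   44.5]
yellow_pad 0.85 [277.2 112.6] [ 602.1 -150.8   44.5]
needle_tip 0.93 [430.7  34.8] [ 645.  -319.9   55. ]
```

View pics/w1.png

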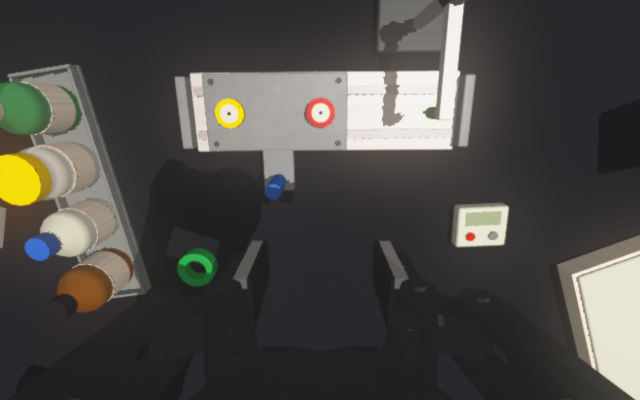

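The wrist view shows the yellow pad at (229,113), red (320,112), handle top (271,190) and green hub (432,113). Now measuring them, with an enlarged crop of the needle.

```bash
python3 - <<'E'
from h import *
im=cv2.imread("pics/w1.png");C=cam("wrist");hsv=cv2.cvtColor(im,cv2.COLOR_BGR2HSV)
def blob(lo,hi,box,z,name):
    x0,y0,x1,y1=box;m=cv2.inRange(hsv[y0:y1,x0:x1],lo,hi);mm=cv2.moments(m,True)
    uv=np.array([mm['m10']/mm['m00']+x0,mm['m01']/mm['m00']+y0]);X=onplane(C,uv,z);print(name,int(mm['m00']),uv.round(1),X.round(1));return X
y=blob((20,90,90),(35,255,255),(205,90,255,135),44.5,"yellow")
r=blob((0,90,60),(8,255,255),(300,90,345,135),44.5,"red")
blob((105,90,60),(125,255,255),(255,165,300,210),70,"handle mid")
blob((45,80,10),(85,255,255),(415,95,450,130),85,"hub")
d=y-r;L=np.linalg.norm(d);u=d/L;print(L,np.degrees(np.arctan2(u[1],u[0])))
m=(y+r)/2;h=m+78*np.array([-u[1],u[0],0]);h[2]=86;print("handle pred",h.round(1),proj(C,h))
for s in range(90,131,5):
    q=r-u*s
    print(s,[proj(C,[q[0],q[1],z]).round(1).tolist() for z in(55,85,107)])
c=im[70:160,390:480];cv2.imwrite("pics/n1.png",cv2.resize(c,None,fx=6,fy=6,interpolation=cv2.INTER_CUBIC))
E
```

```text
yellow 457 [229.9 112.9] [ 611.3 -101.9   44.5]
red 410 [319.8 112.3] [ 592.  -198.4   44.5]
handle mid 381 [275.  187.4] [ 525.3 -135.1   70. ]Traceback (most recent call last):
  File "<stdin>", line 9, in <module>
  File "<stdin>", line 5, in blob
ZeroDivisionError: float division by zero
```

```bash
python3 - <<'E'
from h import *
im=cv2.imread("pics/w1.png");C=cam("wrist")
y=np.array([611.3,-101.9,44.5]);r=np.array([592,-198.4,44.5])
d=y-r;L=np.linalg.norm(d);u=d/L;print(L,np.degrees(np.arctan2(u[1],u[0])))
m=(y+r)/2;h=m+78*np.array([-u[1],u[0],0]);h[2]=86;print("handle pred",h.round(1),proj(C,h))
for s in range(95,131,5):
    q=r-u*s
    print(s,[proj(C,[q[0],q[1],z]).round(1).tolist() for z in(55,85,107)])
c=im[70:160,390:480];cv2.imwrite("pics/n1.png",cv2.resize(c,None,fx=6,fy=6,interpolation=cv2.INTER_CUBIC))
E
```

```text
98.41107661234074 78.69006752597981
handle pred [ 525.2 -134.9   86. ] [272.7307614  191.32045339]
95 [[409.2, 112.1], [417.5, 112.8], [424.5, 113.3]]
100 [[413.9, 112.1], [422.6, 112.7], [430.0, 113.3]]
105 [[418.6, 112.1], [427.7, 112.7], [435.5, 113.3]]
110 [[423.3, 112.0], [432.9, 112.7], [441.0, 113.3]]
115 [[428.0, 112.0], [438.0, 112.7], [446.6, 113.2]]
120 [[432.7, 112.0], [443.1, 112.7], [452.1, 113.2]]
125 [[437.4, 112.0], [448.3, 112.6], [457.6, 113.2]]
130 [[442.1, 112.0], [453.4, 112.6], [463.0, 113.2]]
```

View pics/n1.png

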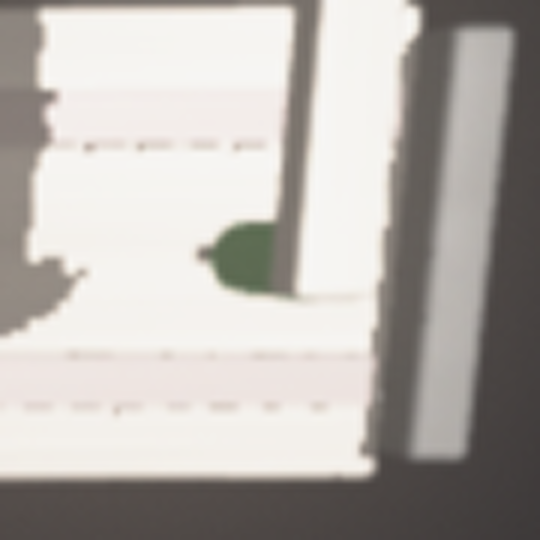

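```bash
python3 - <<'E'
from h import *
plan([525.2,-134,45],78.6,8)
E
```

```text
t 2.85 pos [ 530.1 -186.7  263.4] total rot deg [-0.   -0.01 -0.26] shift world [  -4.9   52.7 -218.4] j [-0.55  0.38  1.33 -0.    1.44  1.23]
[-6.3, 1.9, 27.3] [-0.0, -0.0, -0.03]
[-6.3, 1.9, 27.3] [-0.0, -0.0, -0.03]
[-6.3, 1.9, 27.3] [-0.0, -0.0, -0.03]
[-6.3, 1.9, 27.3] [-0.0, -0.0, -0.03]
[-6.3, 1.9, 27.3] [-0.0, -0.0, -0.03]
[-6.3, 1.9, 27.3] [-0.0, -0.0, -0.03]
[-6.3, 1.9, 27.3] [-0.0, -0.0, -0.03]
[-6.3, 1.9, 27.3] [-0.0, -0.0, -0.03]
```

{"api": "play_rows", "payload": {
  "motion": [
    [[-17, 5, 20], [0, 0, 0]],
    [[-17, 5, 25], [0, 0, 0]],
    [[-16, 5, 25], [0, 0, 0]],
    [[0, 0, 30], [0, 0, 0]],
    [[0, 0, 35], [0, 0, 0]],
    [[0, 0, 35], [0, 0, 0]],
    [[0, 0, 25], [0, 0, 0]],
    [[0, 0, 15], [0, 0, 0]],
    [[0, 0, 8], [0, 0, 0]],
    [[0, 0, 0], [0, 0, 0]],
    [[0, 0, 0], [0, 0, 0]],
    [[0, 0, 0], [0, 0, 0]]
  ]
}}

```text
time_s: 3.85
eef_pos: [526.6, -134.5, 46.6]
ee_rot: [0.0, -0.632, 0.775, -0.001]
force: [0.7, -0.0, 0.8]
grip_width: 0.586
```

{"api": "play_rows", "payload": {
  "motion": [
    [[0, 0, 0], [0, 0, 0]],
    [[0, 0, 0], [0, 0, 0]],
    [[0, 0, 0], [0, 0, 0]],
    [[0, 0, 0], [0, 0, 0]],
    [[0, 0, 0], [0, 0, 0]],
    [[0, 0, 0], [0, 0, 0]],
    [[0, 0, 0], [0, 0, 0]],
    [[0, 0, 0], [0, 0, 0]]
  ],
  "fingers": 10,
  "squeeze": 20
}}

```text
time_s: 4.52
eef_pos: [526.3, -134.1, 46.1]
ee_rot: [0.0, -0.632, 0.775, -0.0]
force: [-1.4, 0.5, 5.6]
grip_width: 0.204
```

```bash
python3 - <<'E'
from h import *
p,R,s=pose();print(p,s["grip_width"],s["force"])
u=np.array([np.cos(np.radians(78.6)),np.sin(np.radians(78.6)),0])
plan(p-111*u,78.6,1)
E
```

```text
[ 526.33272767 -134.07677687   46.05133516] 0.20429796893759813 [-1.42428639  0.52051745  5.63981644]
t 4.5167 pos [ 526.3 -134.1   46.1] total rot deg [-0.06 -0.02 -0.18] shift world [ -21.9 -108.8    0. ] j [-0.47  0.57  1.65 -0.    0.93  1.31]
[111.0, -0.4, 0.0] [-0.06, -0.02, -0.18]
```

{"api": "play_rows", "payload": {
  "motion": [
    [[4, 0, 0], [0, 0, 0]],
    [[8, 0, 0], [0, 0, 0]],
    [[10, 0, 0], [0, 0, 0]],
    [[10, 0, 0], [0, 0, 0]],
    [[10, 0, 0], [0, 0, 0]],
    [[10, 0, 0], [0, 0, 0]],
    [[10, 0, 0], [0, 0, 0]],
    [[10, 0, 0], [0, 0, 0]],
    [[10, 0, 0], [0, 0, 0]],
    [[10, 0, 0], [0, 0, 0]],
    [[8, 0, 0], [0, 0, 0]],
    [[5, 0, 0], [0, 0, 0]],
    [[3, 0, 0], [0, 0, 0]],
    [[0, 0, 0], [0, 0, 0]],
    [[0, 0, 0], [0, 0, 0]],
    [[0, 0, 0], [0, 0, 0]],
    [[0, 0, 0], [0, 0, 0]]
  ]
}}

```text
time_s: 5.93
eef_pos: [505.6, -241.3, 46.0]
ee_rot: [0.001, -0.632, 0.775, -0.002]
force: [7.1, -2.4, 2.8]
grip_width: 0.203
```

```bash
python3 - <<'E'
from h import *
im,C=shot("wrist","w2.png");print(pose()[0],pose()[2]["force"])
c=im[:,:,::-1][:200,100:540];cv2.imwrite("pics/n2.png",cv2.resize(c,None,fx=1.8,fy=1.8,interpolation=cv2.INTER_CUBIC))
E
```

```text
[ 505.54716513 -241.27533598   46.05132214] [ 6.76100497 -3.80744105  3.29437247]
```

View pics/n2.png

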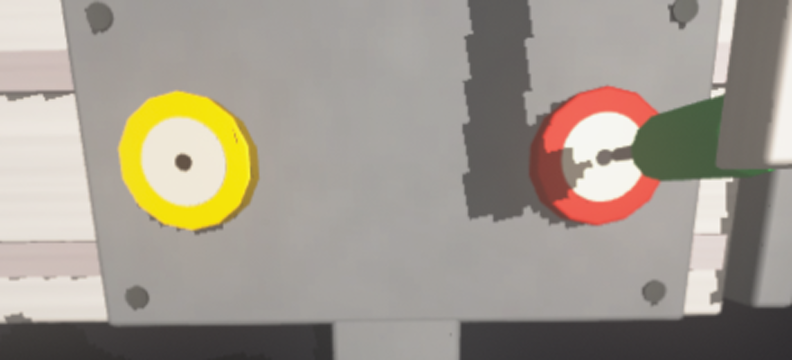

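```bash
python3 - <<'E'
from h import *
im=cv2.imread("pics/w2.png");c=im[40:135,385:480];cv2.imwrite("pics/n3.png",cv2.resize(c,None,fx=6,fy=6,interpolation=cv2.INTER_CUBIC))
C=cam("wrist")
hsv=cv2.cvtColor(im,cv2.COLOR_BGR2HSV)
x=onplane(C,(100+183/1.8,162/1.8),44.5);r=onplane(C,(100+604/1.8,157/1.8),44.5);print(x,r,np.linalg.norm(x-r))
print("tip if centred",proj(C,[r[0],r[1],55]),"pad dot",proj(C,r))
E
```

```text
[ 591.2409089 -206.1708569   44.5      ] [ 572.15953022 -304.99267075   44.5       ] 100.64715547647583
tip if centred [444.71513059  85.69968591] pad dot [435.55555556  87.22222222]
```

View pics/n3.png

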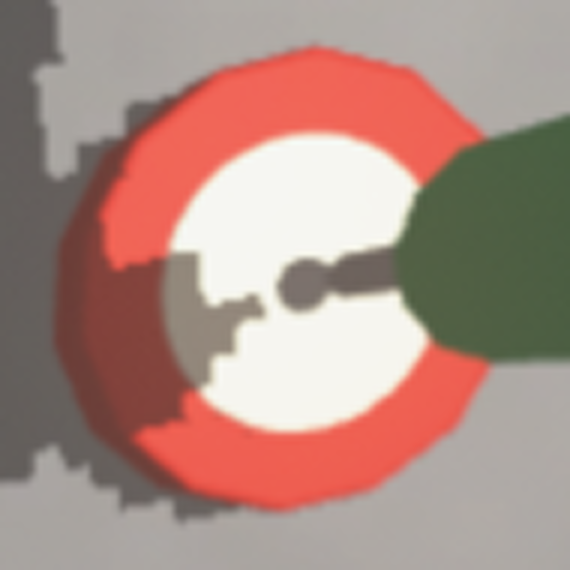

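Tip shows at about (441,86), against the (445,86) expected if it were centred, so the carriage has gone about 1.5 mm too far. I'll back off by that and let go.

{"api": "play_rows", "payload": {
  "motion": [
    [[-0.8, 0, 0], [0, 0, 0]],
    [[-0.8, 0, 0], [0, 0, 0]],
    [[0, 0, 0], [0, 0, 0]],
    [[0, 0, 0], [0, 0, 0]],
    [[0, 0, 0], [0, 0, 0]]
  ]
}}

```text
time_s: 6.4
eef_pos: [505.9, -239.5, 46.1]
ee_rot: [0.001, -0.632, 0.775, -0.002]
force: [6.7, -2.2, 2.9]
grip_width: 0.202
```

{"api": "play_rows", "payload": {
  "motion": [
    [[0, 0, 0], [0, 0, 0]],
    [[0, 0, 0], [0, 0, 0]],
    [[0, 0, 0], [0, 0, 0]],
    [[0, 0, 0], [0, 0, 0]],
    [[0, 0, 0], [0, 0, 0]]
  ],
  "fingers": 50
}}

```text
time_s: 6.82
eef_pos: [504.4, -238.2, 45.1]
ee_rot: [-0.0, -0.632, 0.775, 0.0]
force: [-0.1, 0.5, 0.6]
grip_width: 0.582
```

{"api": "play_rows", "payload": {
  "motion": [
    [[0, 0, -15], [0, 0, 0]],
    [[0, 0, -25], [0, 0, 0]],
    [[0, 0, -30], [0, 0, 0]],
    [[0, 0, -10], [0, 0, 0]],
    [[0, 0, 0], [0, 0, 0]],
    [[0, 0, 0], [0, 0, 0]],
    [[0, 0, 0], [0, 0, 0]]
  ]
}}

```text
time_s: 7.4
eef_pos: [504.0, -237.8, 123.8]
ee_rot: [-0.0, -0.632, 0.775, 0.001]
force: [-0.7, 0.3, -0.4]
grip_width: 0.585
```

```bash
python3 - <<'E'
from h import *
im,C=shot("wrist","w3.png");print(pose()[0],pose()[2]["time_s"])
b=im[:,:,::-1].copy();hsv=cv2.cvtColor(b,cv2.COLOR_BGR2HSV)
m=cv2.inRange(hsv,(20,120,120),(35,255,255));n,l,st,ce=cv2.connectedComponentsWithStats(m);i=1+np.argmax(st[1:,4]);y=onplane(C,ce[i],44.5);print("yellow",ce[i],y)
m=cv2.inRange(hsv,(0,120,60),(8,255,255));n,l,st,ce=cv2.connectedComponentsWithStats(m);i=1+np.argmax(st[1:,4]);print("red",ce[i],st[i])
u,v=ce[i].astype(int);u0,v0=max(u-30,0),max(v-30,0);print(u0,v0)
cv2.imwrite("pics/n4.png",cv2.resize(b[v0:v0+60,u0:u0+60],None,fx=9,fy=9,interpolation=cv2.INTER_CUBIC))
np.save("C3.npy",np.array(C,dtype=object),allow_pickle=True)
E
```

```text
[ 504.00268877 -237.75611582  123.68028539] 7.45
yellow [246.74385965  90.88947368] [ 591.72540334 -205.51285773   44.5       ]
red [392.33094385  89.84348865] [374  65  44  50 837]
362 59
```

View pics/n4.png

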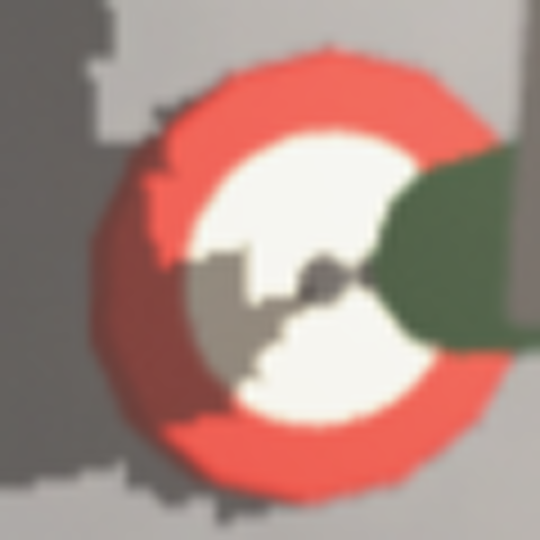

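```bash
python3 - <<'E'
from h import *
C=np.load("C3.npy",allow_pickle=True)
r=onplane(C,(397.9,90.2),44.5);t=onplane(C,(401.2,89.8),55);y=onplane(C,(246.7,90.9),44.5)
print(r,t,t-r,proj(C,[r[0],r[1],55]),y,np.linalg.norm(y-r))
E
```

```text
[ 572.1713499 -303.2883486   44.5      ] [ 572.06174448 -302.91438515   55.        ] [-0.10960542  0.37396344 10.5       ] [401.76816225  89.49527151] [ 591.72485963 -205.48274102   44.5       ] 99.74104779841666
```

Red pad is 0.4 mm from the needle and the carriage is released. Next, up and over to look at the dock.

```bash
python3 - <<'E'
from h import *
plan([475,280,264],78.6,17)
E
```

```text
t 7.45 pos [ 504.  -237.8  123.7] total rot deg [ 0.15  0.07 -0.19] shift world [-29.  517.8 140.3] j [-0.65  0.49  1.54 -0.    1.12  1.12]
[-29.5, 7.8, -8.2] [0.01, 0.0, -0.01]
[-29.5, 7.8, -8.2] [0.01, 0.0, -0.01]
[-29.5, 7.8, -8.2] [0.01, 0.0, -0.01]
[-29.5, 7.8, -8.2] [0.01, 0.0, -0.01]
[-29.5, 7.8, -8.2] [0.01, 0.0, -0.01]
[-29.5, 7.8, -8.2] [0.01, 0.0, -0.01]
[-29.5, 7.8, -8.2] [0.01, 0.0, -0.01]
[-29.5, 7.8, -8.2] [0.01, 0.0, -0.01]
[-29.5, 7.8, -8.2] [0.01, 0.0, -0.01]
[-29.5, 7.7, -8.2] [0.01, 0.0, -0.01]
[-29.5, 7.7, -8.2] [0.01, 0.0, -0.01]
[-29.5, 7.7, -8.2] [0.01, 0.0, -0.01]
[-29.5, 7.7, -8.2] [0.01, 0.0, -0.01]
[-29.5, 7.7, -8.2] [0.01, 0.0, -0.01]
[-29.5, 7.7, -8.2] [0.01, 0.0, -0.01]
[-29.5, 7.7, -8.2] [0.01, 0.0, -0.01]
[-29.5, 7.7, -8.3] [0.01, 0.0, -0.01]
```

{"api": "play_rows", "payload": {
  "motion": [
    [[0, 0, -30], [0, 0, 0]],
    [[0, 0, -38], [0, 0, 0]],
    [[0, 0, -38], [0, 0, 0]],
    [[-15, 4, -34], [0, 0, 0]],
    [[-32, 8.5, 0], [0, 0, 0]],
    [[-32, 8.5, 0], [0, 0, 0]],
    [[-32, 8.5, 0], [0, 0, 0]],
    [[-32, 8.5, 0], [0, 0, 0]],
    [[-32, 8.5, 0], [0, 0, 0]],
    [[-32, 8.5, 0], [0, 0, 0]],
    [[-32, 8.5, 0], [0, 0, 0]],
    [[-32, 8.5, 0], [0, 0, 0]],
    [[-32, 8.5, 0], [0, 0, 0]],
    [[-32, 8.5, 0], [0, 0, 0]],
    [[-32, 8.5, 0], [0, 0, 0]],
    [[-32, 8.5, 0], [0, 0, 0]],
    [[-32, 8.5, 0], [0, 0, 0]],
    [[-32, 8.5, 0], [0, 0, 0]],
    [[-32, 8.5, 0], [0, 0, 0]],
    [[-7, 0, 0], [0, 0, 0]]
  ]
}}

```text
time_s: 9.12
eef_pos: [475.4, 283.8, 263.7]
ee_rot: [-0.001, -0.634, 0.774, 0.001]
force: [-0.7, 0.4, 1.0]
grip_width: 0.588
```

{"api": "play_rows", "payload": {
  "motion": [
    [[0, 0, 0], [0, 0, 0]],
    [[0, 0, 0], [0, 0, 0]],
    [[0, 0, 0], [0, 0, 0]],
    [[0, 0, 0], [0, 0, 0]]
  ]
}}

```text
time_s: 9.45
eef_pos: [476.9, 278.8, 265.2]
ee_rot: [-0.0, -0.631, 0.775, -0.0]
force: [0.4, 0.7, -0.4]
grip_width: 0.585
```

```bash
python3 - <<'E'
from h import *
im,C=shot("wrist","w4.png");print(C[3].round(1))
np.save("C4.npy",np.array(C,dtype=object),allow_pickle=True)
for k,z in dict(dock=75,probe=130).items():
    for r in ctrl.spot_in("wrist",k)[:3]:
        uv=np.array(r["position"])*[640,400];print(k,round(r["p"],2),uv.round(1),onplane(C,uv,z).round(1))
plan([475,280,264],78.6,1)
E
```

```text
[546.2 265.1 408.4]
dock 0.7 [315.6  97.7] [554.  268.2  75. ]
probe 0.92 [191.3 183.9] [503.2 391.7 130. ]
probe 0.85 [165.6  72.7] [596.7 383.4 130. ]
probe 0.81 [298.6 112.2] [544.2 284.  130. ]
t 9.6 pos [476.8 279.2 265.4] total rot deg [-0.01 -0.   -0.25] shift world [-1.8  0.8 -1.4] j [ 0.32  0.35  1.35 -0.    1.43  2.09]
[-0.4, 2.0, 1.4] [-0.01, -0.0, -0.25]
```

View pics/w4.png

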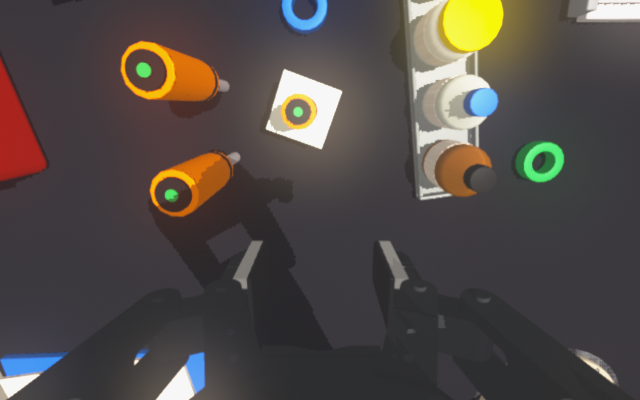

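The probe's green button shows at (298,112) in the dock, whose top spans about (265..342, 70..149). The big look-alikes stand to the left, at (150,70) and (175,195).

```bash
python3 - <<'E'
from h import *
C=np.load("C4.npy",allow_pickle=True)
print(onplane(C,(298,112),154),onplane(C,(297.5,111),150))
for uv in((286,69),(342,91),(321,149),(266,128)):print(onplane(C,uv,75))
q=np.mean([onplane(C,uv,75) for uv in((286,69),(342,91),(321,149),(266,128))],0);print("dock",q)
for uv in((147,70),(172,195)):print([onplane(C,uv,z).round() for z in(150,200,240)])
for uv in((226,86),(238,157)):print(onplane(C,uv,0).round())
plan([q[0],q[1],96],78.6,1)
E
```

```text
[544.61079543 282.81060097 154.        ] [545.40014277 283.3050327  150.        ]
[585.93132038 290.82739494  75.        ]
[554.93681298 241.26348747  75.        ]
[503.05978533 273.13679619  75.        ]
[535.33244338 323.77288731  75.        ]
dock [544.81509052 282.25014148  75.        ]
[array([598., 388., 150.]), array([588., 364., 200.]), array([580., 345., 240.])]
[array([500., 402., 150.]), array([509., 375., 200.]), array([516., 354., 240.])]
[591. 372.   0.]
[505. 381.   0.]
t 9.6 pos [476.8 279.2 265.4] total rot deg [-0.01 -0.   -0.25] shift world [  68.     3.  -169.4] j [ 0.32  0.35  1.35 -0.    1.43  2.09]
[-16.7, -65.9, 169.4] [-0.01, -0.0, -0.25]
```

{"api": "play_rows", "payload": {
  "motion": [
    [[-5.5, -20, 0], [0, 0, 0]],
    [[-5.5, -26, 0], [0, 0, 0]],
    [[-5.5, -20, 0], [0, 0, 0]],
    [[0, 0, 25], [0, 0, 0]],
    [[0, 0, 30], [0, 0, 0]],
    [[0, 0, 30], [0, 0, 0]],
    [[0, 0, 30], [0, 0, 0]],
    [[0, 0, 25], [0, 0, 0]],
    [[0, 0, 17], [0, 0, 0]],
    [[0, 0, 12], [0, 0, 0]],
    [[0, 0, 0], [0, 0, 0]],
    [[0, 0, 0], [0, 0, 0]],
    [[0, 0, 0], [0, 0, 0]]
  ]
}}

```text
time_s: 10.68
eef_pos: [545.4, 283.0, 97.8]
ee_rot: [0.001, -0.632, 0.775, -0.0]
force: [-0.8, 0.5, -0.1]
grip_width: 0.585
```

```bash
python3 - <<'E'
from h import *
plan([544.7,282.5,96],78.6,1);print(pose()[2]["force"])
E
```

```text
t 10.6833 pos [545.4 283.   97.8] total rot deg [-0.12  0.07 -0.2 ] shift world [-0.7 -0.5 -1.8] j [0.29 0.63 1.38 0.   1.13 2.06]
[0.6, 0.6, 1.8] [-0.12, 0.07, -0.2]
[-0.82262419  0.54413068 -0.0642763 ]
```

{"api": "play_rows", "payload": {
  "motion": [
    [[0, 0, 0], [0, 0, 0]],
    [[0, 0, 0], [0, 0, 0]],
    [[0, 0, 0], [0, 0, 0]],
    [[0, 0, 0], [0, 0, 0]],
    [[0, 0, 0], [0, 0, 0]],
    [[0, 0, 0], [0, 0, 0]],
    [[0, 0, 0], [0, 0, 0]],
    [[0, 0, 0], [0, 0, 0]]
  ],
  "fingers": 15,
  "squeeze": 40
}}

```text
time_s: 11.35
eef_pos: [545.1, 283.0, 97.5]
ee_rot: [0.001, -0.632, 0.775, -0.0]
force: [-1.3, -1.2, 6.6]
grip_width: 0.317
```

```bash
python3 - <<'E'
from h import *
p,R,s=pose();print(p,s["grip_width"]*85.4,s["force"],s["wrist_torque"])
E
```

```text
[545.12135397 282.96745821  97.53232092] 27.0859943796957 [-1.33650702 -1.20670015  6.57632842] [-0.14726514  0.23013727  0.04451233]
```

{"api": "play_rows", "payload": {
  "motion": [
    [[0, 0, -5], [0, 0, 0]],
    [[0, 0, -10], [0, 0, 0]],
    [[0, 0, -12], [0, 0, 0]],
    [[0, 0, -12], [0, 0, 0]],
    [[0, 0, -12], [0, 0, 0]],
    [[0, 0, -15], [0, 0, 0]],
    [[0, 0, -18], [0, 0, 0]],
    [[0, 0, -20], [0, 0, 0]],
    [[0, 0, -20], [0, 0, 0]],
    [[0, 0, -18], [0, 0, 0]],
    [[0, 0, -10], [0, 0, 0]],
    [[0, 0, 0], [0, 0, 0]],
    [[0, 0, 0], [0, 0, 0]],
    [[0, 0, 0], [0, 0, 0]]
  ]
}}

```text
time_s: 12.52
eef_pos: [544.2, 282.8, 247.1]
ee_rot: [-0.001, -0.632, 0.775, 0.0]
force: [-0.3, 0.4, -1.3]
grip_width: 0.322
```

```bash
python3 - <<'E'
from h import *
p,R,s=pose();print(s["grip_width"]*85.4,s["force"],s["wrist_torque"])
ims=[]
for n in("side","wrist"):
    im,C=shot(n)
    if n=="side":
        for h in(-62,0,81+0): pass
        a=p-[0,0,82.5];print("tip exp",proj(C,a),"top exp",proj(C,p+[0,0,52.5]));u,v=proj(C,p).astype(int)
        ims.append(cv2.resize(im[max(v-80,0):v+120,u-100:u+100],(400,400),interpolation=cv2.INTER_CUBIC));print(u,v)
    else: ims.append(im[:400,120:520])
cv2.imwrite("pics/g.png",np.hstack(ims)[:,:,::-1])
plan([591.8,-205.3,250],78.6,17)
E
```

```text
27.540130071224183 [-0.26027377  0.38921066 -1.3066658 ] [-0.0134686  -0.04222946 -0.00858689]
tip exp [257.57666504 249.0423535 ] top exp [252.49281212 197.9932679 ]
254 218
t 12.6167 pos [544.3 282.8 247.1] total rot deg [ 0.11 -0.06 -0.19] shift world [  47.5 -488.1    2.9] j [0.29 0.5  1.18 0.   1.46 2.06]
[27.6, -8.5, -0.2] [0.01, -0.0, -0.01]
[27.6, -8.5, -0.2] [0.01, -0.0, -0.01]
[27.6, -8.5, -0.2] [0.01, -0.0, -0.01]
[27.6, -8.5, -0.2] [0.01, -0.0, -0.01]
[27.6, -8.5, -0.2] [0.01, -0.0, -0.01]
[27.6, -8.5, -0.2] [0.01, -0.0, -0.01]
[27.6, -8.5, -0.2] [0.01, -0.0, -0.01]
[27.6, -8.5, -0.2] [0.01, -0.0, -0.01]
[27.6, -8.5, -0.2] [0.01, -0.0, -0.01]
[27.6, -8.5, -0.2] [0.01, -0.0, -0.01]
[27.6, -8.5, -0.2] [0.01, -0.0, -0.01]
[27.6, -8.4, -0.2] [0.01, -0.0, -0.01]
[27.6, -8.4, -0.2] [0.01, -0.0, -0.01]
[27.6, -8.4, -0.2] [0.01, -0.0, -0.01]
[27.6, -8.4, -0.2] [0.01, -0.0, -0.01]
[27.6, -8.4, -0.2] [0.01, -0.0, -0.01]
[27.6, -8.4, -0.2] [0.01, -0.0, -0.01]
```

View pics/g.png

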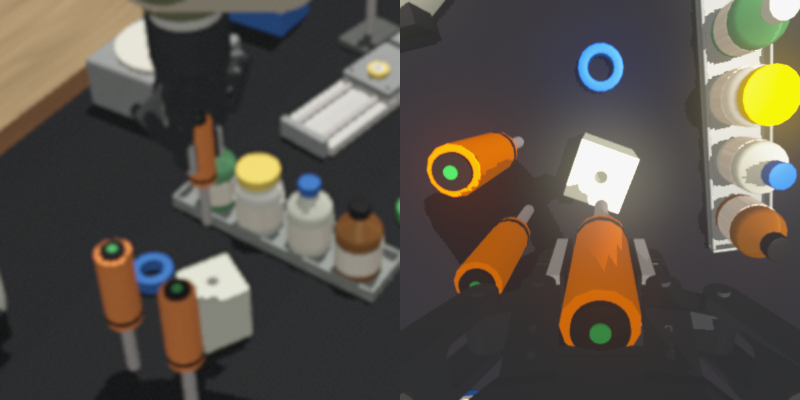

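The probe is held upright and the tip is where expected (257,249 in the side view); the dock is empty. Now the carry.

{"api": "play_rows", "payload": {
  "motion": [
    [[12, -4, 0], [0, 0, 0]],
    [[22, -7, 0], [0, 0, 0]],
    [[28, -8.5, 0], [0, 0, 0]],
    [[28, -8.5, 0], [0, 0, 0]],
    [[28, -8.5, 0], [0, 0, 0]],
    [[28, -8.5, 0], [0, 0, 0]],
    [[28, -8.5, 0], [0, 0, 0]],
    [[28, -8.5, 0], [0, 0, 0]],
    [[28, -8.5, 0], [0, 0, 0]],
    [[28, -8.5, 0], [0, 0, 0]],
    [[28, -8.5, 0], [0, 0, 0]],
    [[28, -8.5, 0], [0, 0, 0]],
    [[28, -8.5, 0], [0, 0, 0]],
    [[28, -8.5, 0], [0, 0, 0]],
    [[28, -8.5, 0], [0, 0, 0]],
    [[28, -8.5, 0], [0, 0, 0]],
    [[24, -7, 0], [0, 0, 0]],
    [[15, -6, 0], [0, 0, 0]],
    [[4, -1.5, 0], [0, 0, 0]],
    [[0, 0, 0], [0, 0, 0]]
  ]
}}

```text
time_s: 14.28
eef_pos: [591.4, -206.8, 247.6]
ee_rot: [-0.0, -0.631, 0.775, 0.001]
force: [-0.2, 0.0, -1.0]
grip_width: 0.314
```

{"api": "play_rows", "payload": {
  "motion": [
    [[0, 0, 15], [0, 0, 0]],
    [[0, 0, 25], [0, 0, 0]],
    [[0, 0, 20], [0, 0, 0]],
    [[0, 0, 10], [0, 0, 0]],
    [[0, 0, 0], [0, 0, 0]],
    [[0, 0, 0], [0, 0, 0]],
    [[0, 0, 0], [0, 0, 0]],
    [[0, 0, 0], [0, 0, 0]]
  ]
}}

```text
time_s: 14.95
eef_pos: [592.5, -205.6, 179.8]
ee_rot: [0.0, -0.632, 0.775, -0.001]
force: [-0.3, -0.0, -0.9]
grip_width: 0.319
```

```bash
python3 - <<'E'
from h import *
im,C=shot("wrist","w5.png");p=pose()[0]
np.save("C5.npy",np.array(C,dtype=object),allow_pickle=True)
a=p-[0,0,82.5];print("tip exp",proj(C,a),"yellow exp",proj(C,[591.8,-205.3,44.5]))
plan([591.8,-205.3,137],78.6,1)
u,v=proj(C,a).astype(int)
cv2.imwrite("pics/w5c.png",cv2.resize(im[:,:,::-1][max(v-75,0):v+75,u-100:u+100],None,fx=4,fy=4,interpolation=cv2.INTER_CUBIC));print(u-100,max(v-75,0))
E
```

```text
tip exp [320.96934714 204.84852826] yellow exp [320.57730182 188.12396947]
t 15.0 pos [ 592.4 -205.6  179.6] total rot deg [-0.11 -0.04 -0.18] shift world [ -0.6   0.3 -42.6] j [-0.52  0.58  1.24  0.    1.32  1.25]
[-0.2, 0.7, 42.6] [-0.11, -0.04, -0.18]
220 129
```

View pics/w5c.png

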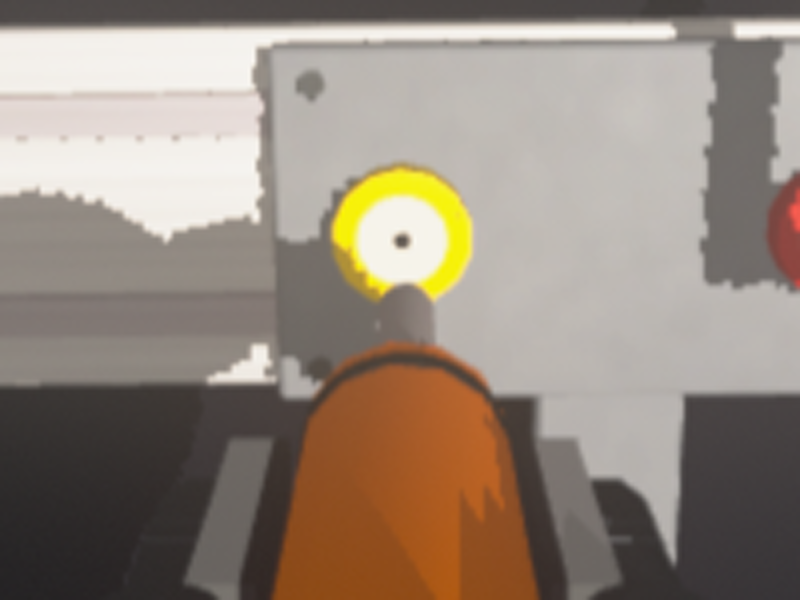

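```bash
python3 - <<'E'
from h import *
C=np.load("C5.npy",allow_pickle=True);p,R,s=pose()
y=onplane(C,(320.5,189.0),44.5)
e=onplane(C,(321.5,200.2),p[2]-82.5)   # far edge of stem end: 5 mm toward -tool y
tip=e+R@[0,5,0]
print(y,tip,p,"shift tool",R.T@(y-tip))
E
```

```text
[ 591.01859715 -205.06973254   44.5       ] [ 590.91078205 -205.73116949   97.06649867] [ 592.3761882  -205.6369306   179.57646162] shift tool [-0.70164952  0.1318727  52.56592245]
```

{"api": "play_rows", "payload": {
  "motion": [
    [[-0.5, 0, 6], [0, 0, 0]],
    [[0, 0, 9], [0, 0, 0]],
    [[0, 0, 9], [0, 0, 0]],
    [[0, 0, 8], [0, 0, 0]],
    [[0, 0, 6], [0, 0, 0]],
    [[0, 0, 4], [0, 0, 0]],
    [[0, 0, 0], [0, 0, 0]],
    [[0, 0, 0], [0, 0, 0]],
    [[0, 0, 0], [0, 0, 0]],
    [[0, 0, 0], [0, 0, 0]],
    [[0, 0, 0], [0, 0, 0]]
  ]
}}

```text
time_s: 15.92
eef_pos: [592.2, -205.2, 136.7]
ee_rot: [0.0, -0.632, 0.775, -0.0]
force: [-0.2, -0.6, -0.3]
grip_width: 0.315
```

```bash
python3 - <<'E'
from h import *
im,C=shot("wrist","w6.png");p,R,s=pose();print(p,s["force"],np.abs(s["dq"]).max(),s["grip_width"])
np.save("C6.npy",np.array(C,dtype=object),allow_pickle=True)
cv2.imwrite("pics/w6c.png",cv2.resize(im[:,:,::-1][120:270,240:440],None,fx=4,fy=4,interpolation=cv2.INTER_CUBIC))
E
```

```text
[ 592.19628404 -205.14150628  136.62841097] [ 0.18277609  0.05443624 -0.80926242] 0.0030011570572442223 0.3192653292953125
```

View pics/w6c.png

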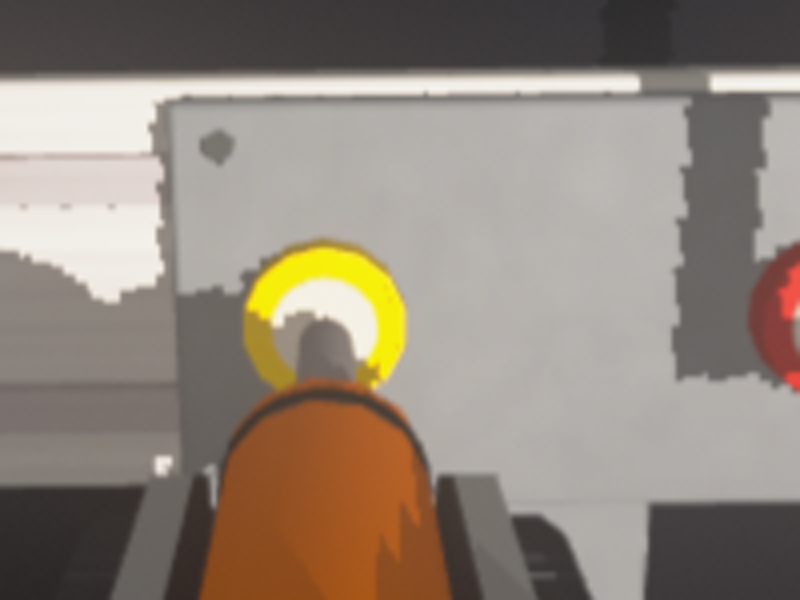

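```bash
python3 - <<'E'
from h import *
C=np.load("C6.npy",allow_pickle=True);p,R,s=pose()
top=onplane(C,(321.2,120+279/4),44.5);y=top+R@[0,10,0]
e=onplane(C,(321.2,120+317/4),p[2]-82.5);tip=e+R@[0,5,0]
print(y,tip,"shift tool",R.T@(y-tip),np.abs(s["dq"]).max())
E
```

```text
[ 591.0483058  -205.08949932   44.49436012] [ 591.35111244 -205.13027721   54.12559104] shift tool [0.01885577 0.31025886 9.6310616 ] 0.0030011570572442223
```

The tip is 0.3 mm off the pad centre and 9.6 mm above it, and the arm is still, so I'm handing in.

```bash
python3 -c "
from rig import ctrl
print(ctrl.finish_job())"
```

```text
the job is handed in; nothing more can be done
None
```

The job is handed in, with the arm holding the small orange probe upright and motionless over the yellow pad. `finish_job` reports no verdict, so what follows rests on my own measurements.

- **Carriage:** I slid it about 108 mm by the blue handle, backed it off 1.6 mm after a close look, and let go. The close-up after release showed the red pad's centre about 0.4 mm from the needle tip. I did not measure the red pad again at the end, but the yellow pad's measured position had shifted by less than 1 mm, so the carriage stayed put.
- **Probe carry:** I lifted the probe from the dock and carried it over the bottles with its tip at about 165 mm, against bottle tops of at most 109 mm. The wrist force stayed near zero on the way.
- **Final hold:** The last wrist picture put the tip about 0.3 mm from the yellow pad's centre. It is about 9.6 mm above the pad, going by the arm's height reading and the known grip point. The joints were practically still, the grip opening was about 27 mm on the 28 mm grip, and there was no sign of contact.

None of the last checks failed or disagreed. The run took about 16 s of the 64 s allowed.

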